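# Set the inspection lamp's dial to its middle step and press its button

### The arm

A 6-joint arm with a two-finger parallel gripper is mounted at the origin on the work surface. World frame = base frame: x ahead of the robot, y to its left, z up, the work surface at z = 0. Lengths are in mm, angles in rad, forces in N, time in s.
With the tool pointing down it reaches from about 400 to 925 mm from the base axis. Payload 12.5 kg.
Tool frame: the origin (TCP) lies midway between the tips of the shut fingers; the grasp point (between the pads) lies grip_point_offset behind it (grip_point_offset is the distance from the TCP to the grasp point, in mm); z points along the fingers, y is the line along which they close (so a half turn about z gives the same grasp; the last joint's range is limited). The gripper opens to 95 mm and grips with 3 to 60 N. Pads are 20 mm wide; open, the fingers measure 119 mm over their backs; the gripper's body (75 mm by 180 mm) begins 59 mm behind the grasp point.
Start: joints at [1.039, 0.491, 1.559, -0, 1.092, -0.106], TCP at [258.142, 569.218, 214.661] pointing down, gripper open.
Joint ranges: [-3.1, 3.1], [-0.84, 2.19], [0.05, 2.79], [-1.13, 4.28], [0.06, 2.93], [-2.69, 2.69]. Speed limits (rad/s): [2.22, 2.22, 2.79, 3.14, 3.14, 3.14].

### API

Orientations are given as a rotation vector (axis times angle).
In Python, from rig import observe, snapshot, camera_info, sign_off, trace, mark_of, grip_point_offset gives the robot as it stands.
- The arm moves only by the tool step_arm, never from a script. Its argument "commands" is a list of rows, each an object of numbers: "dx", "dy", "dz": the shift along the tool's x, y, z in m; "turn": the turn about the tool's z in rad; "gripper": the finger opening in m, from 0 to 0.0951. In form: [{"dx": .., "dy": .., "dz": .., "turn": .., "gripper": ..}, ...]. A call has 1 to 8 rows; each row is the pose to reach, as a shift and turn from the pose commanded when the call began, along the tool's axes at that moment; what a row does not reach only later rows make up. A row lasts 1/12 s, in which the tool goes at most 41.7 mm and 7.16 degrees, less where a joint would pass 70% of its speed; a pose out of reach is approached as far as the arm can. A call with a gripper value outside its range is refused whole. The fingers move at their own pace and stop on an object; "newtons" is the grip in N (left out, the last holds). Time passes only in rows, so rows that repeat a pose let the fingers close. It gives the time, the measured TCP pose, the force, the opening and the grip force at its end, in the units of the state.
- observe(): the state, without advancing time (a new reading comes with each control period).
- snapshot(name): name is "side" or "top" or "wrist"; returns the picture (400x640x3 uint8, red, green, blue); there is no depth.
- camera_info(name): a dict with "vfov" (degrees; the focal length in pixels is half the picture's height over the tangent of half this angle, whatever the lens; pixels are square), "cx", "cy" (the principal point, pixels), "pose" (4x4, takes a point from camera to world coordinates). Camera axes: x right, y down, z forward; pixel columns grow to the right and rows downward; lengths in mm; the calibration is good to about 2 mm. A picture is of the moment at which its call begins: read the wrist's pose just before it. camera_info takes no time and is no camera call; for the wrist camera it gives the pose at the moment of the call.
- sign_off(): hands the job in; it is judged then, once.
Trained networks look in the newest picture that a camera, given by its name, has taken for a name from the list of things; names that differ only in an ending like _2 or _b are one class to them, and where a whole thing is asked for, a point or a joint stands for the part that bears it (a point fixed in the world has none). Each returns a list of dicts, best first, with "score" (0 to 1); they miss things now and then, are a little off and sometimes report something else, mostly with a low value. They report only what shows in the picture. A call takes as long as a camera call.
- trace(camera, name): "region" (400x640 bool, what is visible of it) and "bbox" ([left, top, width, height] in pixels, round what is visible of it).
- mark_of(camera, name): "location" ([column, row] in pixels: a listed point, or the origin of a listed thing).
The state is a dict: "clock": time; "q": joint angles; "qvel": joint speeds; "joint_torque": joint torques, N m; "tool_pos": TCP position; "tool_rot": TCP orientation; "contact_force": force on the tool from outside, world axes, zero at the start; "torque": the same for the moment, N m; "opening": finger opening in mm; "gripper_force": force on a finger pad.
Only numpy, scipy, OpenCV 4.12 (cv2) and the standard library are available. Lean on these libraries where they do the work, as an engineer would, in place of code of your own. Each camera call takes 0.05 s, during which the arm holds its last target. There are 200 camera calls.

### The job

Set the inspection lamp's brightness: with your fingertips, without gripping anything, turn the big knurled dial of the control unit clockwise, click by click, until its white line has clicked in at the middle one of the five bars, and take your fingers off it. Then press the round push button beside the dial fully in and let it spring back, leaving the dial at the middle bar. Do not pick up or shift anything else on the bench.

Things in the scene. Friction and masses are not known exactly. Their poses are not given: they have to be found in the camera images.
- console: the lamp control unit: grey box 160 (x) x 250 (y) x 50 mm high with aluminium top, fixed to the bench. Origin: centre of its underside; z up, +x to its rear (away from the robot at yaw 0). On top: the dial, centred 50 mm to +y, and the push button, 20 mm to -x and 85 mm to -y. Five black bars on the top, 36 degrees apart around the dial's rear half, grow from 8 to 20 mm long clockwise
- dial (a joint): angle of the dial, rad, growing clockwise seen from above. Spring detents at 0, 0.628, 1.256, 1.884, 2.512, one per bar in order of length (shortest 0, middle 1.256), end stops 0.1 beyond. Let go, it snaps into the nearer detent; just on a crest (half-way) it may stay. Starts at or between the first two bars. Turning over a crest takes about 0.03 N m
- dial_top (a point): centre of the dial's flat top, 72 mm above the bench, on its upright axis. Black knurled disc, 100 mm diameter, 16 mm thick, rubber-ribbed on top from 27 to 47 mm radius; too wide to pinch. On a spring: sinks 5 mm, giving from about 2 N to 8 N at the bottom, then rigid. A fingertip pressed 2 to 4 mm down some 36 mm from the axis and moved along the circle takes it along by friction
- pointer (a point): outer end of the white line on the dial's top, 48 mm from the axis
- middle_mark (a point): the middle (third) bar on the unit's top, straight to the unit's +x of the dial's axis and 60 mm from it
- button_top (a point): centre of the top face of the grey push button, 28 mm diameter, in a round black 44 mm housing 12 mm high; the cap's top stands 22 mm above the unit's top (72 mm above the bench)
- button (a joint): how far the button is pressed, 0 to 0.006 m; a spring, 1.5 N to start and 5 N fully in; it springs back when let go
- loupe: small black stand loupe, 28 mm diameter, 26 mm tall, standing on the rear of the unit's top between dial and button; origin: centre of underside. Not to be moved
- dish: flat clear petri dish with a specimen, 90 mm diameter, 14 mm high, lying on the bench in front of the unit; origin: centre of underside. Not to be moved
- jar: amber glass jar, 54 mm diameter, 75 mm tall, on the bench beside the dial end of the unit; origin: centre of underside. Not to be moved
- vial: clear vial, 28 mm diameter, 55 mm tall, on the bench near the button end of the unit; origin: centre of underside. Not to be moved
- vial2: like the other vial, on the bench behind the unit. Not to be moved
- tweezers: steel tweezers, 130 mm long, lying behind the unit; origin: on the bench under the middle. Not to be moved

How it is judged:
By the outcome, as a careful person would: the job done as asked, in the order asked, and still so for the second after the job is handed in, with the robot touching nothing.
It also fails if it takes over 45 s, if anything falls off the work surface, if the arm or the gripper's body presses on something with over 40 N, if the wrist force passes 120 N, or if a joint passes its speed limit or range.

## Working session

There is one attempt and no reset: what is moved stays moved. The work goes in short steps, Python scripts to look and compute and a tool call to move; the robot and the scene stay as the last step left them, time stands still between calls to the robot, and variables do not carry over. Pictures are saved under pics/ and viewed, at most 10 in all, crops included, and the job is handed in when it is done.

Besides the shell and the picture viewer there is one more tool, called after "Call:" by a JSON object that holds its "fn" and its "kwargs". step_arm: Moves the arm, as the interface text tells. Its arguments: {"type":"object","properties":{"commands":{"type":"array"},"newtons":{"type":"number"}},"required":["commands"]}

```bash
mkdir -p pics
cat > h.py <<'E'
import numpy as np, cv2
from rig import *
def ray(cam,px,z,info=None):
    i=info or camera_info(cam); f=200/np.tan(np.radians(i["vfov"])/2)
    T=np.array(i["pose"]); d=T[:3,:3]@np.array([(px[0]-i["cx"])/f,(px[1]-i["cy"])/f,1]); o=T[:3,3]
    return o+d*(z-o[2])/d[2]
def proj(cam,p,info=None):
    i=info or camera_info(cam); f=200/np.tan(np.radians(i["vfov"])/2)
    T=np.array(i["pose"]); c=T[:3,:3].T@(np.array(p)-T[:3,3]); return [i["cx"]+f*c[0]/c[2],i["cy"]+f*c[1]/c[2]]
def save(im,n): cv2.imwrite("pics/"+n,im[:,:,::-1])
E
python3 - <<'E'
from h import *
np.set_printoptions(precision=1,suppress=True)
s=observe();print(s["clock"],s["tool_pos"],s["tool_rot"],s["contact_force"],grip_point_offset)
H=dict(console=0,dial_top=72,pointer=72,middle_mark=50,button_top=72,loupe=50,dish=0,jar=0,vial=0,vial2=0,tweezers=0)
ims=[]
for c in("top","side"):
    im=snapshot(c);ims.append(im);print(c,camera_info(c)["vfov"],camera_info(c)["pose"][:3,3] if hasattr(camera_info(c)["pose"],"shape") else "")
    for n,z in H.items():
        print(n,[(np.array(m["location"]),round(m["score"],2),ray(c,m["location"],z)) for m in mark_of(c,n)[:2]])
save(ims[0],"top.png");save(ims[1],"side.png")
print(observe()["clock"])
E
```

```text
0.0 [258.  569.  214.1] [-0.7 -3.1  0. ] [ 0.1 -0.7  0.2] 18.8
top 47.33674948629731 [442.8  44.6 937.6]
console [(array([312.2, 217.9]), 0.56, array([545.1,  62.1,   0. ]))]
dial_top [(array([290. , 209.1]), 0.94, array([553.9, 103.4,  72. ])), (array([349.5, 194.2]), 0.64, array([583.5, -10.5,  72. ]))]
pointer [(array([265.7, 197. ]), 0.75, array([577. , 150.4,  72. ])), (array([399.5, 220.6]), 0.56, array([ 533.2, -105.6,   72. ]))]
middle_mark [(array([291.9, 185. ]), 0.9, array([604.7, 101.9,  50. ])), (array([288.8, 209.6]), 0.28, array([555.7, 107.2,  50. ]))]
button_top [(array([352. , 236.1]), 0.74, array([503. , -15.1,  72. ]))]
loupe [(array([348.2, 195.2]), 0.7, array([585.1,  -9.3,  50. ]))]
dish [(array([320.1, 295.2]), 0.97, array([388.2,  44.7,   0. ]))]
jar [(array([231.6, 191.3]), 0.56, array([599.7, 230.6,   0. ])), (array([353.1, 232.5]), 0.44, array([515.5, -22.3,   0. ]))]
vial [(array([402.6, 219.3]), 0.7, array([ 543.5, -124.5,    0. ])), (array([295. , 160.8]), 0.62, array([665.5,  99.4,   0. ]))]
vial2 [(array([402.6, 219.3]), 0.7, array([ 543.5, -124.5,   
[... 626 characters left out ...]
ay([604.1,  82.7,  50. ]))]
button_top [(array([288.4, 221.3]), 0.63, array([509.3,  -6. ,  72. ]))]
loupe [(array([223.4, 237.6]), 0.74, array([385.4,  -9. ,  50. ])), (array([326.8, 226. ]), 0.65, array([585.2,  -2.5,  50. ]))]
dish [(array([220.5, 239.3]), 0.69, array([374.1,  52.6,   0. ]))]
jar [(array([311.5, 186.6]), 0.83, array([595.4, 234.5,   0. ]))]
vial [(array([319.6, 283.7]), 0.96, array([ 552.3, -107.2,    0. ])), (array([348.5, 215.7]), 0.66, array([656.2,  95.7,   0. ]))]
vial2 [(array([319.6, 283.7]), 0.96, array([ 552.3, -107.2,    0. ])), (array([348.5, 215.7]), 0.66, array([656.2,  95.7,   0. ]))]
tweezers [(array([356. , 256.1]), 0.54, array([637.2, -42.7,   0. ]))]
1.2
```

View pics/top.png

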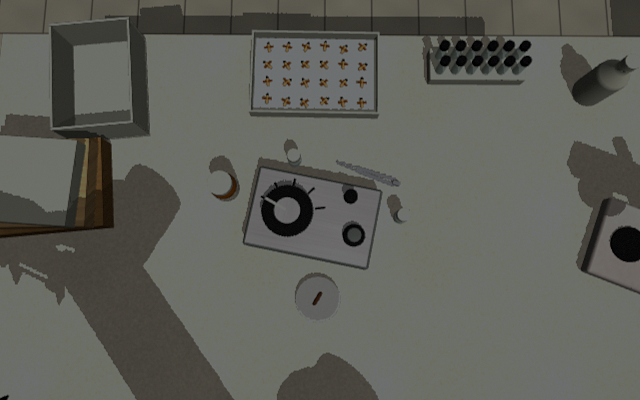

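View pics/side.png

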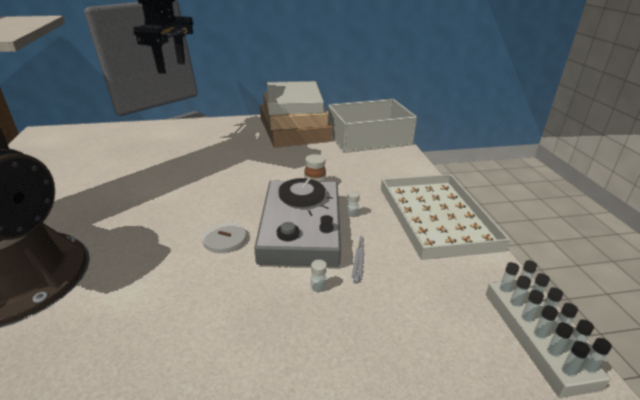

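The top view shows the unit yawed slightly clockwise, with the dial at about (288,209), the button at (353,235) and the loupe at (350,196). The white line is near (268,199), between or at the first bars. The side view agrees and shows the arm well clear. Next I'll refine the yaw and dial centre and plan the approach.

Run:
```python
from h import *
from scipy.spatial.transform import Rotation as R
np.set_printoptions(precision=3,suppress=True)
im=snapshot("top")
save(cv2.resize(im[150:280,230:395],None,fx=4.5,fy=4.5,interpolation=cv2.INTER_CUBIC),"topc.png")
for n,z in(("console",50),("dial_top",72),("button_top",68),("button",68),("dial",66),("loupe",70)):
    for t in trace("top",n)[:1]:
        m=t["region"].astype(np.uint8);c=max(cv2.findContours(m,0,1)[0],key=cv2.contourArea)
        b=cv2.boxPoints(cv2.minAreaRect(c)) if n=="console" else np.array([cv2.minEnclosingCircle(c)[0]])
        print(n,t["score"],cv2.minEnclosingCircle(c)[1],[ray("top",p,z) for p in b])
s=observe();Rt=R.from_rotvec(s["tool_rot"]).as_matrix();print(Rt,s["q"])
T=np.array(camera_info("wrist")["pose"]);print("cam in tool",Rt.T@(T[:3,3]-s["tool_pos"]),Rt.T@T[:3,:3],camera_info("wrist")["vfov"])
```

```text
console 0.65 74.0564193725586 [array([486.177, 198.913,  50.   ]), array([645.666, 170.892,  50.   ]), array([594.821, -80.392,  50.   ]), array([437.922, -46.776,  50.   ])]
dial_top 0.59 26.293285369873047 [array([550.385, 109.463,  72.   ])]
button_top 0.67 6.881927013397217 [array([505.701, -18.21 ,  68.   ])]
button 0.69 7.754663944244385 [array([505.932, -18.365,  68.   ])]
dial 0.83 26.07364273071289 [array([551.36 , 109.467,  66.   ])]
loupe 0.48 7.106435298919678 [array([579.356, -12.506,  70.   ])]
[[-0.911  0.413  0.   ]
 [ 0.413  0.911  0.   ]
 [-0.     0.    -1.   ]] [ 1.039  0.491  1.559 -0.     1.092 -0.106]
cam in tool [  76.975   -0.164 -169.121] [[-0.    -0.961 -0.276]
 [ 1.    -0.    -0.001]
 [ 0.    -0.276  0.961]] 65.65167017808601
```

View pics/topc.png

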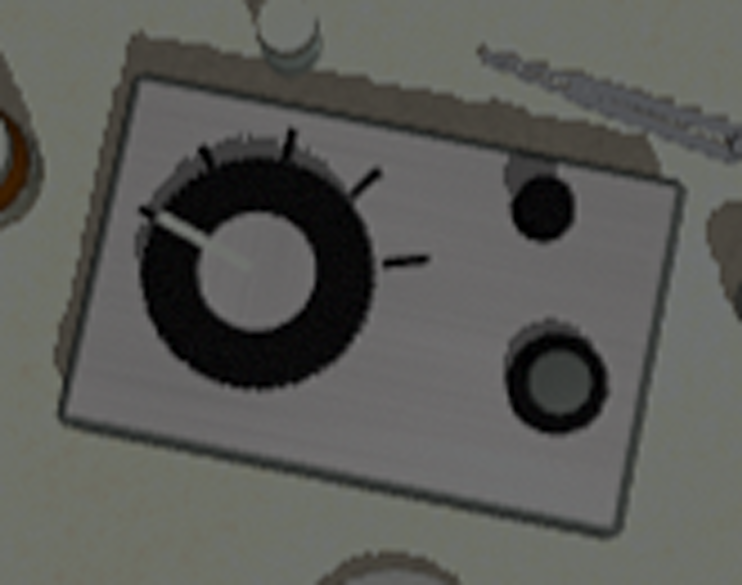

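The crop shows the white line at or just by the first (shortest) bar, near crop pixel (150,212). Bars 2 to 5 follow clockwise. From the traces, the dial is at about (551,109) with yaw −11°, which fits the known 136.5 mm dial-to-button distance. I'll move above the dial with the finger opening set to 60 mm, so both tips come down at about 36 mm radius.

Call:
{"fn": "step_arm", "kwargs": {"commands": [{"dx":-0.457,"dy":-0.298,"dz":0,"turn":0,"gripper":0.06},{"dx":-0.457,"dy":-0.298,"dz":0,"turn":0,"gripper":0.06},{"dx":-0.457,"dy":-0.298,"dz":0,"turn":0,"gripper":0.06},{"dx":-0.457,"dy":-0.298,"dz":0,"turn":0,"gripper":0.06},{"dx":-0.457,"dy":-0.298,"dz":0,"turn":0,"gripper":0.06},{"dx":-0.457,"dy":-0.298,"dz":0,"turn":0,"gripper":0.06},{"dx":-0.457,"dy":-0.298,"dz":0,"turn":0,"gripper":0.06},{"dx":-0.457,"dy":-0.298,"dz":0,"turn":0,"gripper":0.06}]}}

```text
clock: 2.22
tool_pos: [438.0, 286.3, 214.9]
tool_rot: [0.663, 3.07, 0.001]
contact_force: [0.3, 0.5, 0.2]
opening: 60.2
gripper_force: 0.0
```

Call:
{"fn": "step_arm", "kwargs": {"commands": [{"dx":-0.176,"dy":-0.115,"dz":0},{"dx":-0.176,"dy":-0.115,"dz":0},{"dx":-0.176,"dy":-0.115,"dz":0},{"dx":-0.176,"dy":-0.115,"dz":0},{"dx":-0.176,"dy":-0.115,"dz":0},{"dx":-0.176,"dy":-0.115,"dz":0},{"dx":-0.176,"dy":-0.115,"dz":0}]}}

```text
invalid input
```

```bash
cat > w.py <<'E'
from h import *
import sys
from scipy.spatial.transform import Rotation as R
np.set_printoptions(precision=1,suppress=True)
s=observe();i=camera_info("wrist");im=snapshot("wrist");save(im,sys.argv[1])
print(s["clock"],s["tool_pos"],"q6",s["q"][5],s["contact_force"])
P={}
for n,z in dict(dial_top=72,pointer=72,middle_mark=50,button_top=72,loupe=50).items():
    for m in mark_of("wrist",n)[:1]: P[n]=ray("wrist",m["location"],z,i);print(n,m["location"],round(m["score"],2),P[n])
for n,z in(("dial",66),("button",68)):
    for t in trace("wrist",n)[:1]:
        c=max(cv2.findContours(t["region"].astype(np.uint8),0,1)[0],key=cv2.contourArea)
        e=cv2.fitEllipse(c);print(n,"trace",round(t["score"],2),e[0],e[1],ray("wrist",e[0],z,i))
        P[n]=ray("wrist",e[0],z,i)
a=lambda p,o:np.degrees(np.arctan2(*(P[p]-P[o])[1::-1]))
for o in("dial_top","dial"):
    for p in("pointer","middle_mark"):
        if o in P and p in P: print(o,p,"angle",a(p,o),"r",np.hypot(*(P[p]-P[o])[:2]))
Rt=R.from_rotvec(s["tool_rot"]).as_matrix()
for o in("dial_top","dial","button_top"):
    if o in P: print(o,"shift in tool axes",Rt.T@(P[o]-s["tool_pos"]))
E
python3 w.py w1.png
```

```text
2.2167 [438.  286.3 214.9] q6 -0.692607870201359 [0.3 0.5 0.2]
pointer [271.5, 335.2] 0.75 [575.4 153.2  72. ]
button_top [118.4, 340.1] 0.56 [505.6 -17.7  72. ]
button trace 0.63 (118.16541290283203, 337.2567138671875) (6.006906509399414, 21.744972229003906) [503.8 -19.8  68. ]
button_top shift in tool axes [-187.  -249.   142.8]
```

View pics/w1.png

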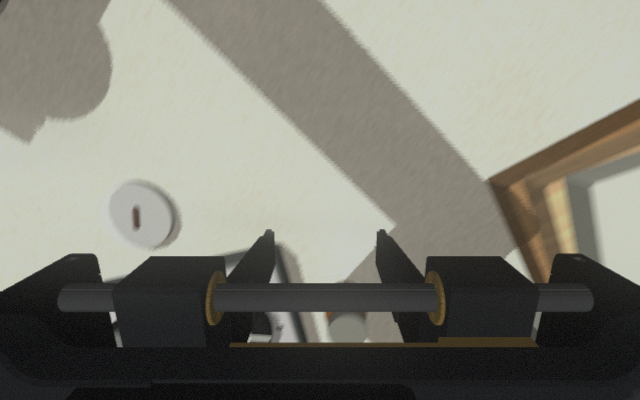

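The wrist picture shows the view is still short of the unit: the dish is at (142,213) and the gripper hides the bottom. The refused move needs all fields in each row. I'll overshoot the dial along tool −x so the camera can see it.

Call:
{"fn": "step_arm", "kwargs": {"commands": [{"dx":-0.266,"dy":-0.115,"dz":0,"turn":0,"gripper":0.06},{"dx":-0.266,"dy":-0.115,"dz":0,"turn":0,"gripper":0.06},{"dx":-0.266,"dy":-0.115,"dz":0,"turn":0,"gripper":0.06},{"dx":-0.266,"dy":-0.115,"dz":0,"turn":0,"gripper":0.06},{"dx":-0.266,"dy":-0.115,"dz":0,"turn":0,"gripper":0.06},{"dx":-0.266,"dy":-0.115,"dz":0,"turn":0,"gripper":0.06},{"dx":-0.266,"dy":-0.115,"dz":0,"turn":0,"gripper":0.06},{"dx":-0.266,"dy":-0.115,"dz":0,"turn":0,"gripper":0.06}]}}

```text
clock: 3.28
tool_pos: [635.5, 69.9, 213.9]
tool_rot: [0.667, 3.069, -0.001]
contact_force: [0.8, 0.3, -0.5]
opening: 59.7
gripper_force: 0.0
```

```bash
python3 w.py w2.png
```

```text
3.2833 [635.5  69.9 213.9] q6 -1.1357835103957605 [ 0.8  0.3 -0.5]
dial_top [328.9, 95.3] 0.9 [553.5 111.   72. ]
pointer [377.0, 99.8] 0.69 [576.3 151.   72. ]
button_top [188.9, 105.1] 0.66 [505.8 -14.8  72. ]
loupe [236.1, 176.0] 0.76 [586.7 -15.1  50. ]
dial trace 0.94 (327.90350341796875, 93.18899536132812) (101.71947479248047, 107.47964477539062) [551.1 111.1  66. ]
button trace 0.73 (327.98321533203125, 93.07363891601562) (101.65079498291016, 107.57884216308594) [551.1 111.1  68. ]
dial_top pointer angle 60.39115218150683 r 46.086424830855215
dial pointer angle 57.812494432761646 r 47.23060574064465
dial_top shift in tool axes [ 91.9   3.3 141.8]
dial shift in tool axes [ 94.1   2.4 147.8]
button_top shift in tool axes [  83.  -130.9  141.8]
```

View pics/w2.png

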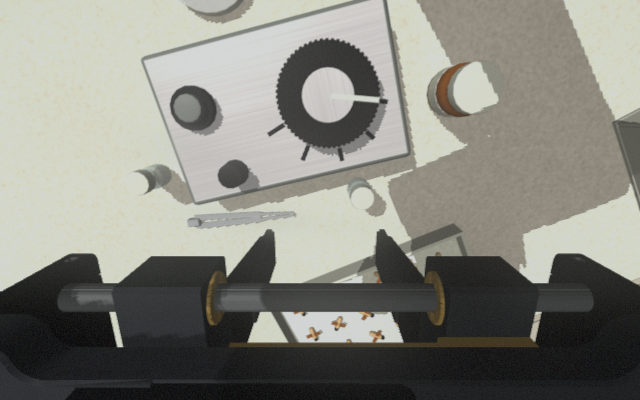

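The wrist picture shows the dial at (328,95), with the white line ending at the shortest bar near (385,100). The middle bar is at (306,152), the button at (190,105) and the loupe at (234,173). The pointer angle is about 59° against 61° for bar 1, so the dial is at detent 0 and needs about a 1.25 rad turn. Moving over the axis and descending to just above the dial.

Call:
{"fn": "step_arm", "kwargs": {"commands": [{"dx":0.093,"dy":0.003,"dz":0.0,"turn":0,"gripper":0.06},{"dx":0.093,"dy":0.003,"dz":0.0,"turn":0,"gripper":0.06},{"dx":0.093,"dy":0.003,"dz":0.0,"turn":0,"gripper":0.06},{"dx":0.093,"dy":0.003,"dz":0.04,"turn":0,"gripper":0.06},{"dx":0.093,"dy":0.003,"dz":0.08,"turn":0,"gripper":0.06},{"dx":0.093,"dy":0.003,"dz":0.12,"turn":0,"gripper":0.06},{"dx":0.093,"dy":0.003,"dz":0.134,"turn":0,"gripper":0.06},{"dx":0.093,"dy":0.003,"dz":0.134,"turn":0,"gripper":0.06}]}}

```text
clock: 4.35
tool_pos: [546.7, 115.0, 77.6]
tool_rot: [-0.661, -3.066, 0.002]
contact_force: [0.1, 0.6, 0.5]
opening: 60.0
gripper_force: 0.0
```

Call:
{"fn": "step_arm", "kwargs": {"commands": [{"dx":-0.0065,"dy":-0.002,"dz":0.0,"turn":0,"gripper":0.06},{"dx":-0.0065,"dy":-0.002,"dz":0.004,"turn":0,"gripper":0.06},{"dx":-0.0065,"dy":-0.002,"dz":0.006,"turn":0,"gripper":0.06},{"dx":-0.0065,"dy":-0.002,"dz":0.007,"turn":0,"gripper":0.06},{"dx":-0.0065,"dy":-0.002,"dz":0.007,"turn":0,"gripper":0.06}]}}

```text
clock: 4.77
tool_pos: [553.8, 110.1, 74.3]
tool_rot: [0.664, 3.07, 0.001]
contact_force: [-0.6, -0.7, -0.7]
opening: 60.3
gripper_force: 0.0
```

Call:
{"fn": "step_arm", "kwargs": {"commands": [{"dx":0,"dy":0,"dz":0.0,"turn":0,"gripper":0.06},{"dx":0,"dy":0,"dz":0.0,"turn":0,"gripper":0.06}]}}

```text
clock: 4.93
tool_pos: [553.7, 110.2, 74.0]
tool_rot: [0.664, 3.07, 0.0]
contact_force: [-0.6, 0.5, 0.4]
opening: 60.1
gripper_force: 0.0
```

Call:
{"fn": "step_arm", "kwargs": {"commands": [{"dx":0.0015,"dy":0,"dz":0.002,"turn":0,"gripper":0.06},{"dx":0.0015,"dy":0,"dz":0.004,"turn":0,"gripper":0.06},{"dx":0.0015,"dy":0,"dz":0.005,"turn":0,"gripper":0.06},{"dx":0.0015,"dy":0,"dz":0.005,"turn":0,"gripper":0.06},{"dx":0.0015,"dy":0,"dz":0.005,"turn":0,"gripper":0.06}]}}

```text
clock: 5.35
tool_pos: [552.6, 110.8, 68.9]
tool_rot: [0.664, 3.07, 0.001]
contact_force: [0.6, 0.1, 5.9]
opening: 59.9
gripper_force: 2.7
```

The tips are 3 mm down with 5.9 N, which is what I wanted. Turning clockwise, first click.

Call:
{"fn": "step_arm", "kwargs": {"commands": [{"dx":0,"dy":0,"dz":0,"turn":0.09,"gripper":0.06},{"dx":0,"dy":0,"dz":0,"turn":0.18,"gripper":0.06},{"dx":0,"dy":0,"dz":0,"turn":0.27,"gripper":0.06},{"dx":0,"dy":0,"dz":0,"turn":0.36,"gripper":0.06},{"dx":0,"dy":0,"dz":0,"turn":0.45,"gripper":0.06},{"dx":0,"dy":0,"dz":0,"turn":0.54,"gripper":0.06},{"dx":0,"dy":0,"dz":0,"turn":0.62,"gripper":0.06},{"dx":0,"dy":0,"dz":0,"turn":0.62,"gripper":0.06}]}}

```text
clock: 6.02
tool_pos: [552.9, 110.7, 69.1]
tool_rot: [1.575, 2.717, 0.001]
contact_force: [2.3, -1.9, 6.6]
opening: 60.4
gripper_force: 2.9
```

Call:
{"fn": "step_arm", "kwargs": {"commands": [{"dx":0,"dy":0,"dz":0,"turn":0.09,"gripper":0.06},{"dx":0,"dy":0,"dz":0,"turn":0.18,"gripper":0.06},{"dx":0,"dy":0,"dz":0,"turn":0.27,"gripper":0.06},{"dx":0,"dy":0,"dz":0,"turn":0.36,"gripper":0.06},{"dx":0,"dy":0,"dz":0,"turn":0.45,"gripper":0.06},{"dx":0,"dy":0,"dz":0,"turn":0.54,"gripper":0.06},{"dx":0,"dy":0,"dz":0,"turn":0.63,"gripper":0.06},{"dx":0,"dy":0,"dz":0,"turn":0.63,"gripper":0.06}]}}

```text
clock: 6.68
tool_pos: [553.1, 110.4, 69.1]
tool_rot: [2.34, 2.094, 0.002]
contact_force: [1.1, -2.7, 6.7]
opening: 60.3
gripper_force: 2.9
```

Run:
```python
from h import *
s=observe();print(s["clock"],s["q"],s["tool_pos"],s["contact_force"],s["torque"])
```

```text
6.6833 [ 8.01002313e-02  5.93144491e-01  1.84914046e+00 -7.47022792e-04
  6.97250446e-01  1.91184538e-01] [553.07698065 110.37773419  69.12527732] [ 1.08755295 -2.65281278  6.69337892] [-0.78614249 -0.29281061 -0.00119955]
```

Lifting straight off, then shifting aside so the wrist camera can see the dial, and closing the fingers for the button.

Call:
{"fn": "step_arm", "kwargs": {"commands": [{"dx":0,"dy":0,"dz":-0.02,"turn":0,"gripper":0.06},{"dx":0,"dy":0,"dz":-0.06,"turn":0,"gripper":0.06},{"dx":0,"dy":0,"dz":-0.1,"turn":0,"gripper":0.06},{"dx":-0.02,"dy":0,"dz":-0.13,"turn":0,"gripper":0.0},{"dx":-0.06,"dy":0,"dz":-0.14,"turn":0,"gripper":0.0},{"dx":-0.1,"dy":0,"dz":-0.14,"turn":0,"gripper":0.0},{"dx":-0.1,"dy":0,"dz":-0.14,"turn":0,"gripper":0.0},{"dx":-0.1,"dy":0,"dz":-0.14,"turn":0,"gripper":0.0}]}}

```text
clock: 7.35
tool_pos: [541.5, 9.7, 208.7]
tool_rot: [-2.338, -2.098, -0.0]
contact_force: [0.7, 0.4, -0.3]
opening: 32.0
gripper_force: 0.0
```

```bash
python3 w.py w3.png
```

```text
7.35 [541.5   9.7 208.7] q6 0.003983976693288736 [ 0.7  0.4 -0.3]
dial_top [326.1, 86.6] 0.77 [554.  108.6  72. ]
pointer [377.4, 95.0] 0.89 [600.9  96.   72. ]
middle_mark [384.9, 92.7] 0.64 [612.1  98.1  50. ]
button_top [294.1, 217.8] 0.75 [507.  -15.8  72. ]
loupe [363.6, 203.9] 0.62 [582.3 -15.4  50. ]
dial trace 0.79 (325.7221374511719, 83.07994079589844) (105.63378143310547, 112.98497772216797) [554.  112.2  66. ]
button trace 0.63 (295.6272277832031, 217.5211639404297) (23.779781341552734, 24.5513916015625) [508. -17.  68.]
dial_top pointer angle -14.982532112491542 r 48.53014990957148
dial_top middle_mark angle -10.235323405555526 r 59.04240399651421
dial pointer angle -19.00274101500641 r 49.527869629054976
dial middle_mark angle -13.626074078562041 r 59.73245071332857
dial_top shift in tool axes [ 99.6   1.7 136.7]
dial shift in tool axes [103.2   1.4 142.7]
button_top shift in tool axes [-29.1 -31.6 136.7]
```

View pics/w3.png

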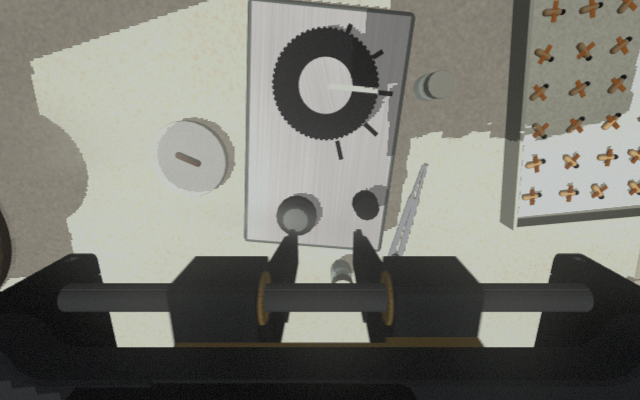

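The wrist picture shows the white line at (377,94), pointing at the third bar at (385,93), with two bars on each side of it. The dial has clicked in at the middle bar. The button is at (295,217), about (507,−17) mm, which fits the unit's geometry. Going above it with the fingers shut.

Call:
{"fn": "step_arm", "kwargs": {"commands": [{"dx":-0.03,"dy":-0.0315,"dz":0,"turn":0,"gripper":0},{"dx":-0.03,"dy":-0.0315,"dz":0,"turn":0,"gripper":0},{"dx":-0.03,"dy":-0.0315,"dz":0.03,"turn":0,"gripper":0},{"dx":-0.03,"dy":-0.0315,"dz":0.06,"turn":0,"gripper":0},{"dx":-0.03,"dy":-0.0315,"dz":0.09,"turn":0,"gripper":0},{"dx":-0.03,"dy":-0.0315,"dz":0.118,"turn":0,"gripper":0},{"dx":-0.03,"dy":-0.0315,"dz":0.118,"turn":0,"gripper":0},{"dx":-0.03,"dy":-0.0315,"dz":0.118,"turn":0,"gripper":0}]}}

```text
clock: 8.42
tool_pos: [507.0, -14.9, 90.2]
tool_rot: [-2.333, -2.101, 0.002]
contact_force: [-0.4, 0.4, 0.6]
opening: 0.8
gripper_force: 0.0
```

Call:
{"fn": "step_arm", "kwargs": {"commands": [{"dx":-0.002,"dy":0,"dz":0.008,"turn":0,"gripper":0},{"dx":-0.002,"dy":0,"dz":0.014,"turn":0,"gripper":0},{"dx":-0.002,"dy":0,"dz":0.018,"turn":0,"gripper":0},{"dx":-0.002,"dy":0,"dz":0.021,"turn":0,"gripper":0},{"dx":-0.002,"dy":0,"dz":0.0225,"turn":0,"gripper":0},{"dx":-0.002,"dy":0,"dz":0.0225,"turn":0,"gripper":0},{"dx":-0.002,"dy":0,"dz":0.0225,"turn":0,"gripper":0}]}}

```text
clock: 9.0
tool_pos: [507.4, -17.3, 68.5]
tool_rot: [2.334, 2.101, 0.001]
contact_force: [0.6, -1.0, 3.0]
opening: 0.5
gripper_force: 1.8
```

Call:
{"fn": "step_arm", "kwargs": {"commands": [{"dx":0,"dy":0,"dz":0.001,"turn":0,"gripper":0},{"dx":0,"dy":0,"dz":0.002,"turn":0,"gripper":0},{"dx":0,"dy":0,"dz":0.003,"turn":0,"gripper":0},{"dx":0,"dy":0,"dz":0.003,"turn":0,"gripper":0},{"dx":0,"dy":0,"dz":0.003,"turn":0,"gripper":0}]}}

```text
clock: 9.42
tool_pos: [507.5, -17.3, 66.1]
tool_rot: [2.334, 2.101, 0.002]
contact_force: [-1.8, -0.3, 15.9]
opening: 0.3
gripper_force: 8.3
```

The force is 15.9 N at z = 66.1, so the button is against its stop, fully in. Lifting off and retracting to one side.

Call:
{"fn": "step_arm", "kwargs": {"commands": [{"dx":0,"dy":0,"dz":-0.01,"turn":0,"gripper":0},{"dx":0,"dy":0,"dz":-0.04,"turn":0,"gripper":0},{"dx":0,"dy":0,"dz":-0.08,"turn":0,"gripper":0},{"dx":0,"dy":0,"dz":-0.12,"turn":0,"gripper":0},{"dx":-0.03,"dy":0,"dz":-0.15,"turn":0,"gripper":0},{"dx":-0.03,"dy":0,"dz":-0.17,"turn":0,"gripper":0},{"dx":-0.03,"dy":0,"dz":-0.17,"turn":0,"gripper":0},{"dx":-0.03,"dy":0,"dz":-0.17,"turn":0,"gripper":0}]}}

```text
clock: 10.08
tool_pos: [503.8, -47.2, 235.7]
tool_rot: [2.335, 2.1, 0.002]
contact_force: [-0.4, -1.1, -0.7]
opening: 0.4
gripper_force: 0.0
```

```bash
python3 w.py w4.png
```

```text
10.0833 [503.8 -47.2 235.7] q6 -0.11854874429326202 [-0.4 -1.1 -0.7]
dial_top [359.7, 20.5] 0.67 [554.8 109.4  72. ]
pointer [409.2, 28.2] 0.69 [601.8  97.8  72. ]
middle_mark [414.8, 36.9] 0.66 [613.2  93.6  50. ]
button_top [325.8, 156.7] 0.89 [508.8 -16.7  72. ]
loupe [390.4, 144.2] 0.9 [582.8 -13.5  50. ]
button trace 0.65 (324.994873046875, 157.6237335205078) (22.860559463500977, 24.50499725341797) [507.8 -18.2  68. ]
dial_top pointer angle -13.912373417030258 r 48.3635904723945
dial_top middle_mark angle -15.168725446098566 r 60.475166761899644
dial_top shift in tool axes [161.1  34.  163.8]
button_top shift in tool axes [ 30.8   1.5 163.7]
```

View pics/w4.png

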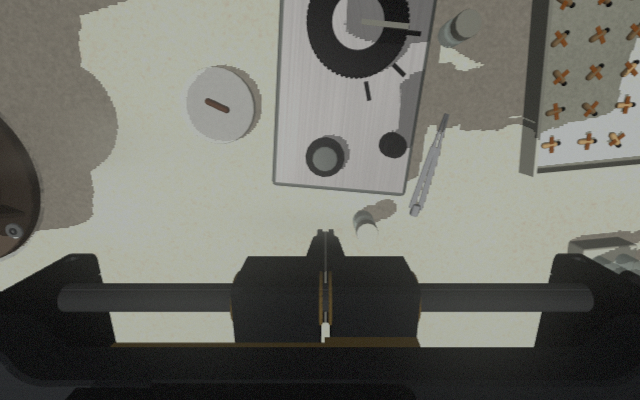

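The last picture shows the white line at (408,25), still at the third bar (412,33), given the parallax. The button is sprung back at (325,157), the loupe, dish, vial and tweezers are where they were, and the arm is clear. Handing in.

```bash
python3 -c "from rig import sign_off; print(sign_off())"
```

```text
the job is handed in; nothing more can be done
None
```

The job is handed in: the dial is clicked in at the middle bar, the button was pressed fully in and sprang back, and nothing else that I could see in the last picture had moved; the clock read about 10 s.

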